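Show the brass sync roller to the inspection camera

TASK

Turn the focus knob on the inspection camera's stand until its white pointer stands at the red mark on the dial. Then lift the brass roller out of its cradle on the turntable and hold it up in front of the camera: straight above the red cross on the stand's foot, centred at the height of the lens, its axis level and in line with the lens, the red end facing the lens. Finish while still holding it there, steady, without touching the camera with it and leaving the other things on the table where they are.

Things in the scene. Friction and masses are not known exactly. Their poses are not given: they have to be found in the camera images.
- focus_knob (a joint): focus knob on the stand's foot, vertical axis. Value in rad, growing CLOCKWISE seen from above, travel 0 to 2.6. The red mark on the white dial is at 1.60. It starts well short of the mark (0.2 to 0.9) and stays where it is left (light friction, about 0.04 N m).
- knob_grip (a point): point on the knob's axis at the height to grip, 45 mm above the table. The knob is an upright black bar 46 mm long, 14 mm wide, from 19 to 59 mm above the table, on a thin disc of 52 mm diameter (top at 19 mm). This point turns with the knob: its x axis lies along the bar, towards the white pointer end; z is up.
- view_point (a point): where the middle of the roller has to be held: a point in the air on the lens's axis, 120 mm in front of the lens's front rim, 160 mm above the table, straight above the red cross on the stand's foot. Its +x axis points from here to the lens, level; z is up. The foot below is a plate 12 mm thick.
- stand: inspection camera on its fixed stand; origin on the table. The lens looks along its own -x. Camera body x -2 to 72, y -35 to 35 mm, 125 to 195 mm above the table; lens 54 mm in diameter, axis 160 mm high, reaching to x = -60 mm. Foot plate 12 mm thick, x -220 to 70, y -60 to 60 mm, with a wing to y = 169 mm that carries the knob (axis at x = -100, y = 120 mm).
- brass_roller_center (a point): middle of the brass roller, on its axis. Its x axis is the roller's axis, towards the RED end. Smooth body 36 mm in diameter, 40 mm long (last 7 mm painted red), and a journal 14 mm thick, 14 mm long at each end; 68 mm over all, 0.15 to 0.3 kg. It lies level and loose in its cradle by its journals, middle 72 mm above the table, 30 mm above the turntable's top.
- brass_roller: the same brass roller; origin and axes as brass_roller_center.
- black_roller_center (a point): middle of a plain black plastic roller of the same shape, in the other cradle; leave it there. Which roller is in which cradle varies.
- turntable: fixed turntable on the light box: disc 210 mm in diameter, top 42 mm above the table; origin under its centre. Two blue cradles in line along its x, middles at x = -45 and +45 mm, y = 0; each a pair of open-topped forks 8 mm thick, 34 mm wide, 27 mm either side of its middle along x, 35 mm tall. The roller's body is free between them, lifts straight up, with empty space on both sides (along y).
- lightbox: fixed light box with cracked white glass, 260 (x) x 400 (y) x 30 mm tall; origin under its centre.
- spool: matte aluminium spool lying flat, 92 mm in diameter, 35 mm tall; origin under its centre. Leave alone.
- leader_case: green plastic leader case, 65 x 110 x 24 mm; origin under its centre. Leave alone.
- bone_folder: white bone folder lying on the light box, 132 x 22 x 5 mm along its x; origin under its centre. Leave alone.
- loupe: black loupe, 44 mm in diameter, 42 mm tall; origin under its centre. Leave alone.
Not all that is in view belongs to the job. Of the things like the brass_roller, leave any that is green; of the rest the smaller one is meant.

How it is judged:
By the outcome, as a careful person would: the job done as asked, in the order asked, and still so for the second after the job is handed in, while the arm keeps its last pose, push and grip.
It also fails if it takes over 61 s, if anything falls off the work surface, if the arm or the gripper's body presses on something with over 40 N, if the wrist force passes 120 N, or if a joint passes its speed limit or range.

ROBOT

A 6-joint arm with a two-finger parallel gripper is mounted at the origin on the work surface. World frame = base frame: x ahead of the robot, y to its left, z up, the work surface at z = 0. Lengths are in m, angles in degrees, forces in N, time in s.
With the tool pointing down it reaches from about 0.3 to 0.875 m from the base axis. Payload 6.4 kg.
Tool frame: the origin (TCP) lies midway between the tips of the shut fingers; the grasp point (between the pads) lies 19 mm behind it; z points along the fingers, y is the direction in which the jaws open and shut (so a half turn about z gives the same grasp; the last joint's range is limited). The gripper opens to 85 mm and grips with 20 to 120 N. Pads are 22 mm wide; open, the fingers measure 114 mm over their backs; the gripper's body (76 mm by 85 mm) begins 54 mm behind the grasp point. The pads swing forward as they close: fully open they stand 13 mm farther back than shut.
Start: joints at [58.081, 10.359, 92.074, -0, 77.567, -11.82], TCP at [0.198, 0.54, 0.231] pointing down, gripper open.
Joint ranges: [-171.53, 171.53], [-51.25, 118.39], [17.06, 147.69], [-65.23, 245.23], [0, 150.52], [-178.68, 178.68]. Speed limits (degrees/s): [147.25, 147.25, 172.46, 180, 180, 180].

INTERFACE

Orientations are given as a 3x3 rotation matrix whose columns are the frame's x, y, z axes.
In Python, from cell import bot, viewer, job gives the robot as it stands.
- The arm moves only by the tool apply_moves, never from a script. Its argument "moves" is a list that holds one entry, the list of rows, each a list of 6 numbers: the shift along the tool's x, y, z in mm, then the turn, a rotation vector about the tool's x, y, z in rad. In form: [[[dx, dy, dz, wx, wy, wz], ...]]. A call has 1 to 20 rows; each row is the pose to reach, as a shift and turn from the pose commanded when the call began, along the tool's axes at that moment; what a row does not reach only later rows make up. A row lasts 1/10 s, in which the tool goes at most 50 mm and 8.59 degrees, less where a joint would pass 70% of its speed; a pose out of reach is approached as far as the arm can. A call with a gripper value outside its range is refused whole. "gripper" is the opening, from 0 (shut) to 1 (fully open), set as the call begins (left out, the last holds). The fingers move at their own pace and stop on an object; "newtons" is the grip in N (left out, the last holds). Time passes only in rows, so rows that repeat a pose let the fingers close. It gives the time, the measured TCP pose, the force and the opening at its end, in the units of the state.
- bot.observe(): the state, without advancing time (a new reading comes with each control period).
- viewer.capture(name): name is "side" or "top" or "wrist"; returns (picture, depth): 480x640x3 uint8, blue, green, red; 480x640 float32, m along the optical axis (not along the pixel's ray), 0 where there is no reading.
- viewer.camera_model(name): a dict with "fx", "fy", "cx", "cy" (pixels), "rvec" (rotation vector, rad) and "tvec" (3), from world to camera coordinates, as OpenCV has them. Camera axes: x right, y down, z forward; pixel columns grow to the right and rows downward; lengths in m; the calibration is good to about 2 mm. A picture is of the moment at which its call begins: read the wrist's pose just before it. camera_model takes no time and is no camera call; for the wrist camera it gives the pose at the moment of the call.
- job.close_job(): hands the job in, once; it reports no verdict.
The state is a dict: "time": time; "joint_positions": joint angles; "joint_velocities": joint speeds; "joint_torque": joint torques, N m; "tcp_pos": TCP position; "tool_rot": TCP orientation; "contact_force": force on the tool from outside, world axes, zero at the start; "wrist_torque": the same for the moment, N m; "opening": finger opening in m.
Only numpy, scipy, OpenCV 4.12 (cv2) and the standard library are available. Lean on these libraries where they do the work, as an engineer would, in place of code of your own. Each camera call takes 0.05 s, during which the arm holds its last target.

## Working session

There is one attempt and no reset: what is moved stays moved. The work goes in short steps, Python scripts to look and compute and a tool call to move; the robot and the scene stay as the last step left them, time stands still between calls to the robot, and variables do not carry over. Pictures are saved under pics/ and viewed, and the job is handed in when it is done.

Besides the shell and the picture viewer there is one more tool, called as a command line: name --argument value ..., lists and objects as JSON in quotes. apply_moves: Moves the arm, as the interface text tells. Its arguments: {"type":"object","properties":{"moves":{"type":"array","items":{"type":"array","items":{"type":"array","items":{"type":"number"}}}},"gripper":{"type":"number"},"newtons":{"type":"number"}},"required":["moves"]}

```bash
ls; mkdir -p pics
python3 - <<'E'
from cell import bot,viewer,job
import cv2,numpy as np
s=bot.observe(); print({k:np.round(v,3).tolist() for k,v in s.items()})
for n in ("side","top","wrist"):
    m=viewer.camera_model(n); p,d=viewer.capture(n)
    cv2.imwrite(f"pics/{n}0.png",p); np.savez(f"{n}0.npz",p=p,d=d,**m)
    R=cv2.Rodrigues(np.array(m["rvec"],float))[0]
    print(n,m["fx"],m["cx"],m["cy"],"pos",(-R.T@np.array(m["tvec"]).ravel()).round(3),"fwd",R[2].round(2), (d>0).mean())
E
```

```text
pics
{'time': 0.0, 'joint_positions': [58.081, 10.402, 92.131, -0.001, 77.567, -11.821], 'joint_velocities': [-0.016, 0.062, -0.033, 0.042, 0.007, -0.027], 'joint_torque': [-0.001, -44.489, -35.132, -0.0, 0.01, 0.0], 'tcp_pos': [0.197, 0.54, 0.23], 'tool_rot': [[-0.939, 0.344, -0.001], [0.344, 0.939, -0.001], [0.0, -0.002, -1.0]], 'contact_force': [-0.827, 0.182, -0.265], 'wrist_torque': [0.036, 0.016, -0.042], 'opening': 0.085}
side 582.3207223302982 319.6967435091042 254.95802511330845 pos [0.3   1.002 1.357] fwd [ 0.15 -0.61 -0.78] 0.9958723958333333
top 608.8796698611351 311.2430741864087 241.67978518074776 pos [0.317 0.016 1.41 ] fwd [ 0.17  0.   -0.99] 0.9957454427083333
wrist 348.24530243078283 320.69458054019213 240.42666967424395 pos [0.12  0.567 0.375] fwd [ 0.3  -0.11 -0.95] 0.9961067708333333
```

View pics/side0.png

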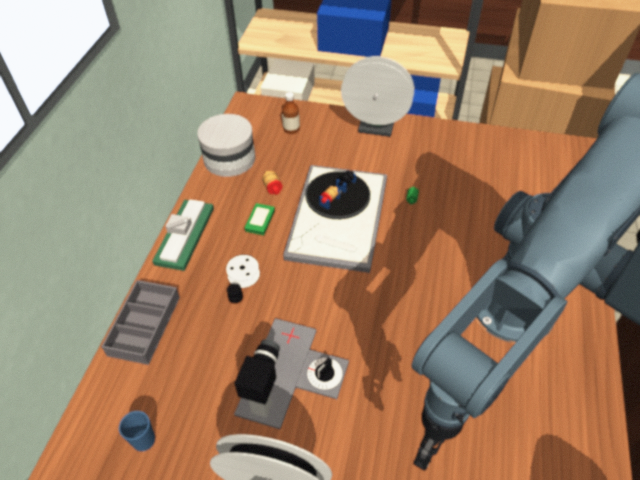

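View pics/top0.png

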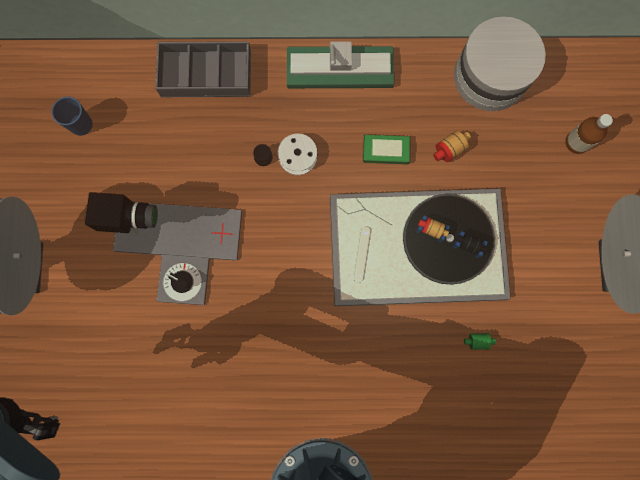

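View pics/wrist0.png

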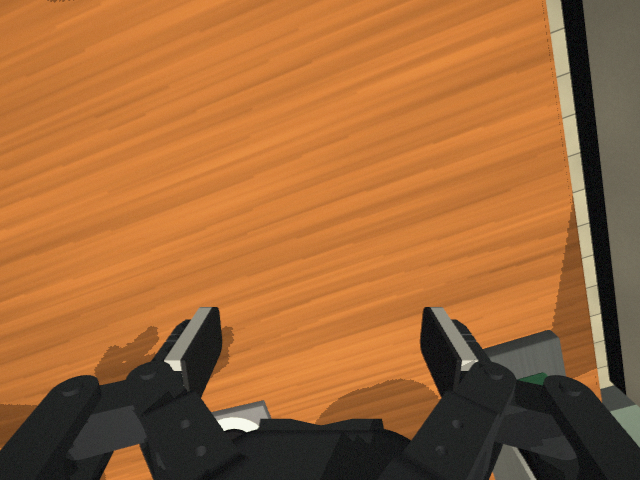

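The top view shows the stand at the left (cross about (222,233), knob (182,282), lens (150,216)). The turntable is at (449,239), with the brass roller at about (433,229) and its red end to the left. The larger brass roller (453,146) and the green one (480,341) are decoys. I'll zoom in and measure.

```bash
cat > h.py <<'E'
import numpy as np,cv2
def load(n):
    z=np.load(n+".npz"); return z["p"],z["d"],{k:z[k] for k in("fx","fy","cx","cy","rvec","tvec")}
def ray(m,u,v):
    R=cv2.Rodrigues(np.array(m["rvec"],float).ravel())[0];t=np.array(m["tvec"],float).ravel()
    c=-R.T@t; d=R.T@np.array([(u-m["cx"])/m["fx"],(v-m["cy"])/m["fy"],1]); return c,d
def onz(m,u,v,z):
    c,d=ray(m,u,v); return c+d*(z-c[2])/d[2]
def proj(m,P):
    K=np.array([[m["fx"],0,m["cx"]],[0,m["fy"],m["cy"]],[0,0,1.]],float)
    return cv2.projectPoints(np.array(P,float).reshape(-1,3),np.array(m["rvec"],float),np.array(m["tvec"],float),K,None)[0].reshape(-1,2)
def cloud(m,d,u0,u1,v0,v1):
    vv,uu=np.mgrid[v0:v1,u0:u1]; D=d[v0:v1,u0:u1].astype(float)
    pc=np.stack([(uu-m["cx"])/m["fx"]*D,(vv-m["cy"])/m["fy"]*D,D],-1)
    R=cv2.Rodrigues(np.array(m["rvec"],float).ravel())[0];t=np.array(m["tvec"],float).ravel()
    return (pc-t)@R
E
python3 - <<'E'
from h import *
p,d,m=load("top0")
a=cv2.resize(p[190:310,75:250],None,fx=4.5,fy=4.5,interpolation=cv2.INTER_CUBIC);cv2.imwrite("pics/a.png",a[:600,:800])
a=cv2.resize(p[195:285,390:510],None,fx=6,fy=6,interpolation=cv2.INTER_CUBIC);cv2.imwrite("pics/b.png",a)
for nm,u,v,z in [("cross",222,233,.012),("knob",182,282,.0),("lens",155,216,.16),("tt",449,239,.042),("brass",435,230,.072)]: print(nm,onz(m,u,v,z).round(3))
# red cross
hsv=cv2.cvtColor(p,cv2.COLOR_BGR2HSV)
red=((hsv[...,0]<8)|(hsv[...,0]>172))&(hsv[...,1]>120)&(hsv[...,2]>90)
for (u0,u1,v0,v1) in [(200,245,215,250),(405,445,205,245),(160,205,255,290)]:
    ys,xs=np.nonzero(red[v0:v1,u0:u1]); print(len(xs),xs.mean()+u0,ys.mean()+v0,xs.min()+u0,xs.max()+u0,ys.min()+v0,ys.max()+v0)
E
```

```text
cross [0.579 0.228 0.012]
knob [0.466 0.321 0.   ]
lens [0.588 0.347 0.16 ]
tt [ 0.558 -0.294  0.042]
brass [ 0.573 -0.257  0.072]
63 221.9206349206349 232.84126984126985 212 232 223 243
105 424.53333333333336 224.0857142857143 418 431 217 232
8 183.875 266.25 183 184 263 269
```

View pics/a.png

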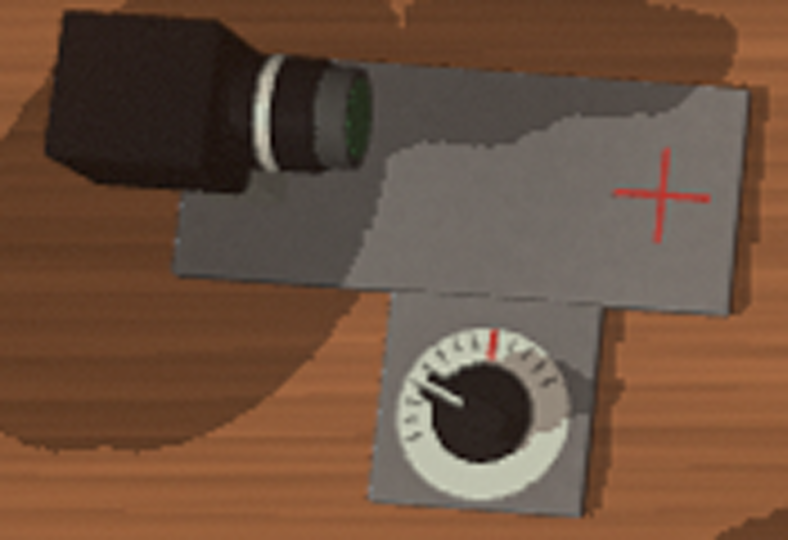

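View pics/b.png

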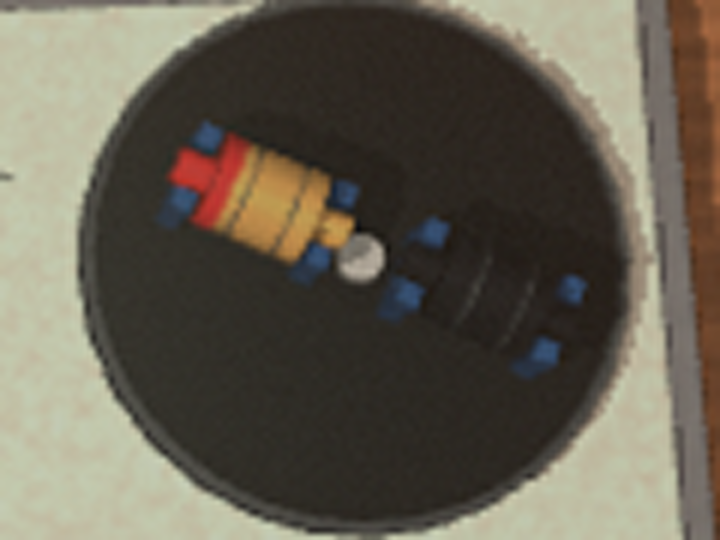

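Run:
```python
from h import *
p,d,m=load("top0")
f=lambda x,y,z=.012: onz(m,x/4.5+75-.4,y/4.5+190-.4,z)
c=np.array([(748,88),(730,313),(600,305),(584,515),(370,498)])
W=[f(*q) for q in c]
for w in W: print(w.round(4))
ys=[W[1]-W[0],W[3]-W[2]]; xs=[W[4]-W[3]]
for v in ys: print("ang of stand y",np.degrees(np.arctan2(v[1],v[0])),np.linalg.norm(v))
for v in xs: print("ang of stand x",np.degrees(np.arctan2(v[1],v[0])),np.linalg.norm(v))
g=lambda x,y,z: onz(m,x/6+390-.4,y/6+195-.4,z)
# cradle fork tops (height .042+.035)
F=[g(*q,.077) for q in [(209,135),(183,197),(345,192),(318,255),(435,232),(407,292),(573,288),(545,350)]]
for w in F: print(w.round(4))
for i in (0,4): 
  print("cradle mid",np.mean(F[i:i+4],0).round(4))
v=np.mean(F[0:4],0)-np.mean(F[4:8],0); print("axis ang",np.degrees(np.arctan2(v[1],v[0])),np.linalg.norm(v))
print("red jr",g(188,168,.072+.007),"other",g(340,228,.079), "body c", g(265,200,.072+.018))
P=cloud(m,d,385,520,185,295)
for (x,y) in [(265,200),(250,190),(480,280),(480,430)]: 
  u,w=int(x/6+390),int(y/6+195); print(P[w-185,u-385].round(4))
```

```text
[0.6358 0.1852 0.012 ]
[0.5171 0.1925 0.012 ]
[0.5215 0.2596 0.012 ]
[0.4135 0.265  0.012 ]
[0.4225 0.3744 0.012 ]
ang of stand y 176.48917124884463 0.1189441101521259
ang of stand y 177.16581133804704 0.10810168532449575
ang of stand x 85.31202902793432 0.10974301824475109
[ 0.6013 -0.2336  0.077 ]
[ 0.5779 -0.2231  0.077 ]
[ 0.5795 -0.2833  0.077 ]
[ 0.5558 -0.2724  0.077 ]
[ 0.5643 -0.3161  0.077 ]
[ 0.5418 -0.3047  0.077 ]
[ 0.5431 -0.3661  0.077 ]
[ 0.5199 -0.3546  0.077 ]
cradle mid [ 0.5786 -0.2531  0.077 ]
cradle mid [ 0.5423 -0.3354  0.077 ]
axis ang 66.15911742218536 0.08994442247370228
red jr [ 0.58842765 -0.22498999  0.079     ] other [ 0.56556775 -0.2804902   0.079     ] body c [ 0.57408508 -0.25090247  0.09      ]
[ 0.5738 -0.2513  0.0907]
[ 0.5785 -0.245   0.0897]
[ 0.5447 -0.3297  0.0891]
[ 0.4953 -0.3391  0.0428]
```

apply_moves --moves '[[[-33,-12,3,0,0,-0.13],[-66,-24,6,0,0,-0.26],[-99,-36,9,0,0,-0.39],[-132,-48,12,0,0,-0.53],[-165,-60,15,0,0,-0.66],[-198,-72,18,0,0,-0.8],[-231,-84,21,0,0,-0.93],[-264,-96,24,0,0,-1.06],[-297,-108,27,0,0,-1.2],[-327,-120,30,0,0,-1.326],[-327,-120,30,0,0,-1.326],[-327,-120,30,0,0,-1.326]]]'

```text
time: 1.35
tcp_pos: [0.4635, 0.3144, 0.2008]
tool_rot: [[-0.564, -0.826, -0.001], [-0.826, 0.564, -0.0], [0.001, 0.001, -1.0]]
contact_force: [0.4, 0.1, 0.2]
opening: 0.0849
```

```bash
cat > shot.py <<'E'
import sys
from cell import bot,viewer
from h import *
def shot(n,tag):
    m=viewer.camera_model(n);p,d=viewer.capture(n)
    cv2.imwrite(f"pics/{tag}.png",p);np.savez(f"{tag}.npz",p=p,d=d,**m)
def st():
    s=bot.observe();R=np.array(s["tool_rot"])
    print("t",round(s["time"],2),"tcp",np.round(s["tcp_pos"],4),"phi",np.degrees(np.arctan2(R[1,0],R[0,0])).round(2),"z",R[:,2].round(4),"F",np.round(s["contact_force"],1),"op",round(s["opening"],4),"j",np.round(s["joint_positions"],1)); return s
if __name__=="__main__":
    st(); shot(sys.argv[1],sys.argv[2])
E
python3 shot.py wrist w1
```

```text
t 1.35 tcp [0.4635 0.3144 0.2008] phi -124.31 z [-1.2e-03 -1.0e-04 -1.0e+00] F [0.4 0.1 0.2] op 0.0849 j [  22.    10.2   96.     0.    73.9 -123.7]
```

View pics/w1.png

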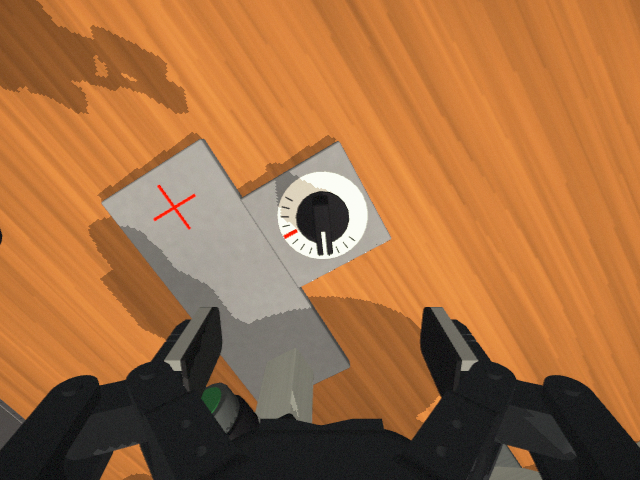

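The wrist view shows the cross at (175,207) and the knob at about (323,216), with its pointer near (324,242) and the red mark at (291,234). Next I'll measure all of them in world coordinates.

Run:
```python
from h import *
p,d,m=load("w1")
cv2.imwrite("pics/w1z.png",cv2.resize(p[160:270,265:385],None,fx=5,fy=5,interpolation=cv2.INTER_CUBIC))
hsv=cv2.cvtColor(p,cv2.COLOR_BGR2HSV)
red=(((hsv[...,0]<5)|(hsv[...,0]>174))&(hsv[...,1]>190)&(hsv[...,2]>120)).astype(np.uint8)
n,l,s,c=cv2.connectedComponentsWithStats(red)
for i in range(1,n):
    if s[i,4]>8: print("red",s[i],c[i].round(1),onz(m,*c[i],.012).round(4),onz(m,*c[i],.019).round(4))
# cross lines: minAreaRect centre
i=[i for i in range(1,n) if abs(c[i][0]-175)<8 and s[i,4]>40][0]
ys,xs=np.nonzero(l==i); W=np.array([onz(m,x,y,.012)[:2] for x,y in zip(xs,ys)]); cc=(W.max(0)+W.min(0))/2
q=W-W.mean(0); a=np.degrees(np.arctan2(q[:,1],q[:,0]))[np.hypot(*q.T)>.008]; 
r=np.radians(a)*4; print("cross",W.mean(0),cc,"dir mod90",np.degrees(np.angle(np.exp(1j*r).mean()))/4)
# dial white disc
hi=((hsv[...,2]>130)&(hsv[...,1]<60)).astype(np.uint8); hi[:165]=0;hi[265:]=0;hi[:,:270]=0;hi[:,375:]=0
cn=max(cv2.findContours(hi,cv2.RETR_EXTERNAL,cv2.CHAIN_APPROX_NONE)[0],key=cv2.contourArea)
(e0,ax,an)=cv2.fitEllipse(cv2.convexHull(cn)); print("dial ell",e0,ax,onz(m,*e0,.012),onz(m,*e0,.013))
P=cloud(m,d,270,375,165,265)
print("dial z",[P[y-165,x-270,2].round(4) for x,y in [(310,180),(355,215),(320,200),(321,220),(345,215),(324,240),(250,210+0) if 0 else (372,235)]])
# bar top points
z=P[...,2]; t=(z>.05)&(z<.068); B=P[t]; print("bar top n",t.sum(),B.mean(0)); 
rc=cv2.minAreaRect((B[:,:2]*1000).astype(np.float32)); print(rc)
```

```text
red [154 185  41  44 249] [173.7 206.5] [0.5774 0.2286 0.012 ] [0.574 0.229 0.019]
red [284 230  13   8  41] [290.1 233.4] [0.4996 0.3149 0.012 ] [0.4979 0.3135 0.019 ]
cross [0.57744304 0.2286909 ] [0.57739541 0.22896247] dir mod90 -4.379972695646015
dial ell (315.2492370605469, 218.2271270751953) (112.79000091552734, 129.11163330078125) [0.46998858 0.31613461 0.012     ] [0.46982843 0.31592748 0.013     ]
dial z [np.float64(0.0135), np.float64(0.0164), np.float64(0.0441), np.float64(0.0607), np.float64(0.0198), np.float64(0.0613), np.float64(0.0131)]
bar top n 869 [0.46237505 0.31657761 0.06019285]
((463.1884460449219, 317.8725891113281), (46.01651382446289, 14.011837005615234), 61.54209518432617)
```

View pics/w1z.png

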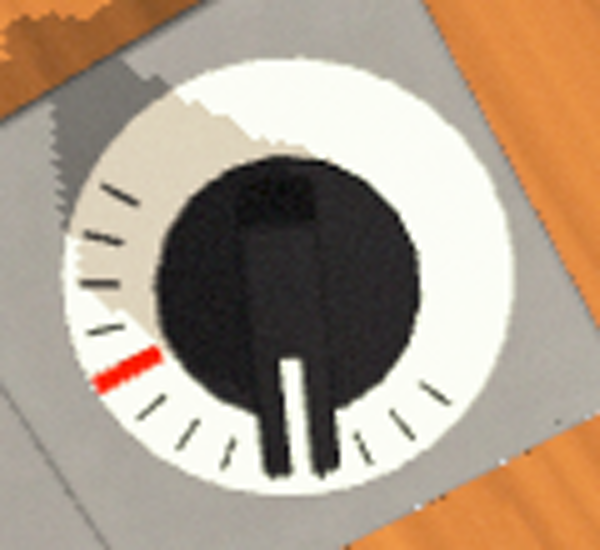

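The bar top measures 46.0 × 14.0 mm, which matches the given size. Its centre is (0.463, 0.318), which agrees with the position predicted from the cross, and it lies at 61.5°. The red mark is at about -4.8°, so the knob has about 66° to go. Descending over the bar.

apply_moves --moves '[[[-3,2,35,0,0,-0.05],[-3,2,70,0,0,-0.101],[-3,2,105,0,0,-0.101],[-3,2,135,0,0,-0.101],[-3,2,155,0,0,-0.101],[-3,2,168,0,0,-0.101],[-3,2,175,0,0,-0.101],[-3,2,175,0,0,-0.101],[-3,2,175,0,0,-0.101]]]'

```text
time: 2.3
tcp_pos: [0.4641, 0.3191, 0.0273]
tool_rot: [[-0.475, -0.88, 0.001], [-0.88, 0.475, 0.001], [-0.001, -0.001, -1.0]]
contact_force: [1.1, -0.6, 0.7]
opening: 0.085
```

apply_moves --moves '[[[0,0,0,0,0,0],[0,0,0,0,0,0],[0,0,0,0,0,0],[0,0,0,0,0,0],[0,0,0,0,0,0],[0,0,0,0,0,0],[0,0,0,0,0,0],[0,0,0,0,0,0],[0,0,0,0,0,0],[0,0,0,0,0,0]]]' --gripper 0 --newtons 25

```text
time: 3.3
tcp_pos: [0.4641, 0.3183, 0.0266]
tool_rot: [[-0.475, -0.88, 0.001], [-0.88, 0.475, -0.0], [-0.0, -0.001, -1.0]]
contact_force: [2.7, -3.8, 1.8]
opening: 0.0137
```

```bash
python3 shot.py wrist w2
```

```text
t 3.3 tcp [0.4641 0.3183 0.0266] phi -118.34 z [ 1.1e-03 -2.0e-04 -1.0e+00] F [ 2.7 -3.8  1.8] op 0.0137 j [  22.4   24.2  101.1   -0.    54.6 -129.3]
```

View pics/w2.png

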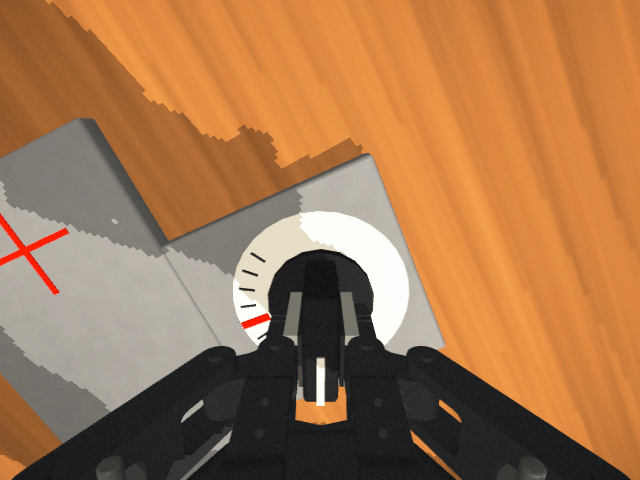

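Gripped, with the opening at 13.7 mm on the 14 mm bar. Turning clockwise by about 66.5°.

apply_moves --moves '[[[0,0,0,0,0,0.1],[0,0,0,0,0,0.2],[0,0,0,0,0,0.3],[0,0,0,0,0,0.4],[0,0,0,0,0,0.5],[0,0,0,0,0,0.6],[0,0,0,0,0,0.7],[0,0,0,0,0,0.8],[0,0,0,0,0,0.9],[0,0,0,0,0,1.0],[0,0,0,0,0,1.08],[0,0,0,0,0,1.14],[0,0,0,0,0,1.16],[0,0,0,0,0,1.16],[0,0,0,0,0,1.16]]]'

```text
time: 4.85
tcp_pos: [0.4638, 0.3189, 0.0266]
tool_rot: [[-0.997, 0.083, 0.001], [0.083, 0.997, 0.001], [-0.001, 0.001, -1.0]]
contact_force: [2.6, 0.9, 3.3]
opening: 0.0135
```

```bash
python3 shot.py wrist w3
```

```text
t 4.85 tcp [0.4638 0.3189 0.0266] phi 175.26 z [ 8.e-04  8.e-04 -1.e+00] F [2.6 0.9 3.3] op 0.0135 j [ 22.4  24.2 101.1   0.   54.6 -62.9]
```

View pics/w3.png

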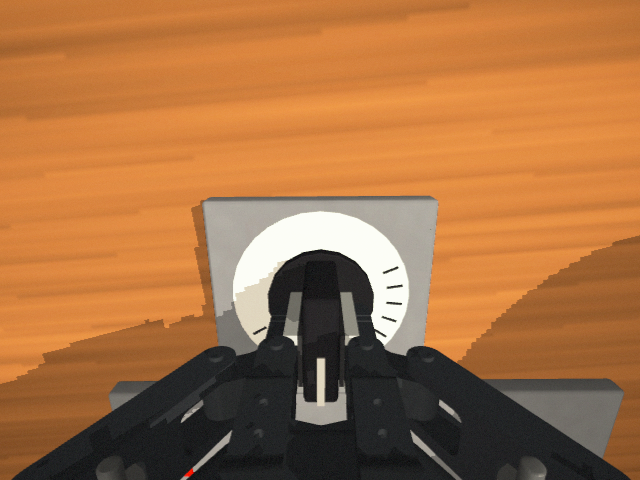

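apply_moves --moves '[[[0,0,0,0,0,0],[0,0,0,0,0,0],[0,0,0,0,0,0],[0,0,0,0,0,0],[0,0,-5,0,0,0],[0,0,-25,0,0,0],[0,0,-60,0,0,0],[0,0,-100,0,0,0],[0,0,-140,0,0,0],[0,0,-175,0,0,0],[0,0,-175,0,0,0],[0,0,-175,0,0,0]]]' --gripper 1

```text
time: 6.1
tcp_pos: [0.4639, 0.3187, 0.2025]
tool_rot: [[-0.996, 0.084, 0.002], [0.084, 0.997, 0.001], [-0.002, 0.001, -1.0]]
contact_force: [-0.1, -0.3, -0.2]
opening: 0.0851
```

```bash
python3 shot.py wrist w4
python3 - <<'E'
from h import *
p,d,m=load("w4")
z=cloud(m,d,0,640,0,480)
ctr=proj(m,[[.4637,.3181,.03]])[0].astype(int);print(ctr)
u,v=ctr;cv2.imwrite("pics/w4z.png",cv2.resize(p[v-60:v+60,u-60:u+60],None,fx=5,fy=5,interpolation=cv2.INTER_CUBIC))
P=z[v-60:v+60,u-60:u+60]; B=P[(P[...,2]>.054)&(P[...,2]<.066)]
print(len(B),cv2.minAreaRect((B[:,:2]*1000).astype(np.float32)))
hsv=cv2.cvtColor(p,cv2.COLOR_BGR2HSV)
red=(((hsv[...,0]<5)|(hsv[...,0]>174))&(hsv[...,1]>190)&(hsv[...,2]>120)).astype(np.uint8)
n,l,s,c=cv2.connectedComponentsWithStats(red)
for i in range(1,n):
    if s[i,4]>8: print("red",s[i],c[i].round(1),onz(m,*c[i],.012).round(4),onz(m,*c[i],.0135).round(4))
wh=((hsv[...,2]>140)&(hsv[...,1]<60))
sub=wh[v-60:v+60,u-60:u+60]&(P[...,2]>.05); ys,xs=np.nonzero(sub); print("pointer px",len(xs)); 
if len(xs): print(onz(m,xs.mean()+u-60,ys.mean()+v-60,.0595))
E
```

```text
t 6.1 tcp [0.4639 0.3187 0.2025] phi 175.21 z [ 2.2e-03  9.0e-04 -1.0e+00] F [-0.1 -0.3 -0.2] op 0.0851 j [ 22.4  10.3  95.6  -0.   74.  -62.8]
[320 216]
835 ((462.7588806152344, 318.1700134277344), (13.143495559692383, 45.67007064819336), 85.31559753417969)
red [226 300  45  40 169] [248.  319.4] [0.5773 0.2288 0.012 ] [0.5764 0.2292 0.0135]
pointer px 140
[0.46808673 0.3193925  0.0595    ]
```

View pics/w4z.png

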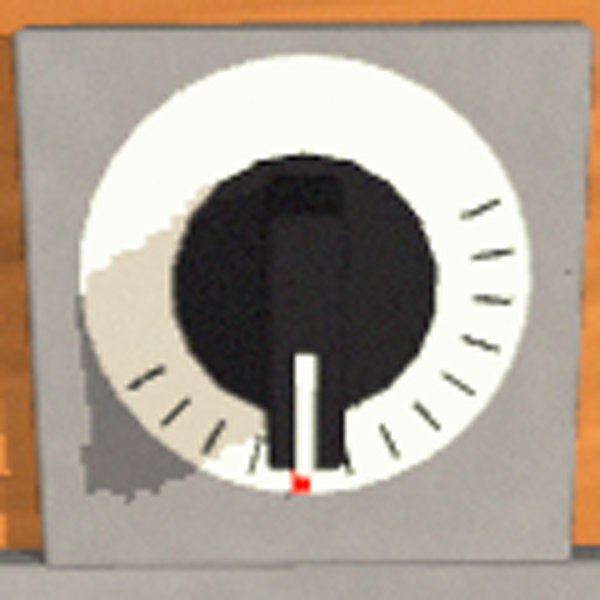

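The pointer is at -4.7° and the mark at about -4.8°, so the knob is set. Moving over to the turntable.

apply_moves --moves '[[[-9,-31,0,0,0,0.106],[-18,-62,0,0,0,0.211],[-27,-93,0,0,0,0.317],[-36,-124,0,0,0,0.423],[-45,-155,0,0,0,0.528],[-54,-187,0,0,0,0.634],[-63,-218,0,0,0,0.74],[-72,-249,0,0,0,0.845],[-80,-280,0,0,0,0.951],[-89,-311,0,0,0,1.057],[-98,-342,0,0,0,1.162],[-107,-373,0,0,0,1.268],[-116,-404,0,0,0,1.374],[-125,-436,0,0,0,1.479],[-134,-467,0,0,0,1.585],[-143,-498,0,0,0,1.691],[-152,-530,0,0,0,1.797],[-161,-560,0,0,0,1.902],[-161,-560,0,0,0,1.902],[-161,-560,0,0,0,1.902]]]'

```text
time: 8.15
tcp_pos: [0.5759, -0.2528, 0.1989]
tool_rot: [[0.404, 0.915, -0.003], [0.915, -0.404, 0.003], [0.001, -0.004, -1.0]]
contact_force: [0.0, 0.8, -0.2]
opening: 0.0855
```

```bash
python3 shot.py wrist w5
```

```text
t 8.15 tcp [ 0.5759 -0.2528  0.1989] phi 66.2 z [-0.0034  0.0026 -1.    ] F [ 0.   0.8 -0.2] op 0.0855 j [-34.5  18.9  85.5   0.   75.9 -10.7]
```

View pics/w5.png

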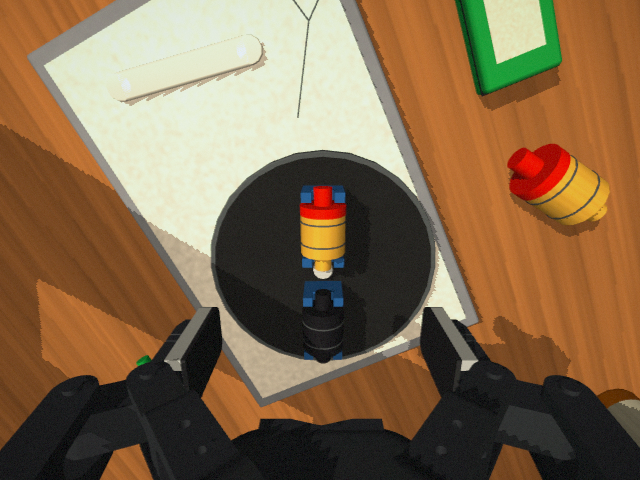

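The brass roller is at (322,232), aligned with the tool x axis, with its red end up. The black roller is below it at (322,325). Measuring precisely.

Run:
```python
from h import *
p,d,m=load("w5")
hsv=cv2.cvtColor(p,cv2.COLOR_BGR2HSV)
sat=((hsv[...,1]>140)&(hsv[...,2]>80)&((hsv[...,0]<35)|(hsv[...,0]>172)))
P=cloud(m,d,0,640,0,480); 
box=np.zeros_like(sat);box[175:285,285:360]=1
z=P[...,2]; B=P[sat&box&(z>.05)&(z<.1)]
body=B[B[:,2]>.082]; print(len(B),len(body),"top z",np.percentile(body[:,2],[50,95,99.]))
ax=np.array([np.cos(np.radians(66.2)),np.sin(np.radians(66.2))]);pe=np.array([-ax[1],ax[0]])
r=B[B[:,2]>.0855]; s=r[:,:2]@ax; t=r[:,:2]@pe; print("s",s.min(),s.max(),"t",np.median(t),t.min(),t.max())
# axis fit: top ridge per s
A=np.c_[s,np.ones_like(s)]; k=np.linalg.lstsq(A,t,rcond=None)[0]; print("tilt deg",np.degrees(np.arctan(k[0])))
rc=cv2.minAreaRect((r[:,:2]*1000).astype(np.float32)); print(rc)
smid=(s.min()+s.max())/2; print("center",smid*ax+np.median(t)*pe, smid*ax+(t.min()+t.max())/2*pe)
# cradle blue
blue=((hsv[...,0]>95)&(hsv[...,0]<125)&(hsv[...,1]>100)&(hsv[...,2]>50)); C=P[blue&(z>.073)&(z<.082)]
s=C[:,:2]@ax;t=C[:,:2]@pe;print("blue",len(s),s.min(),s.max(),t.min(),t.max(),"mid",(s.min()+s.max())/2*ax+(t.min()+t.max())/2*pe)
wood=(z>-.01)&(z<.01);print("table z",np.median(z[wood]))
```

```text
2823 1953 top z [0.08913796 0.09165207 0.09222577]
s -0.01876080214865289 0.022117826551914885 t -0.6285039453052538 -0.6428466993946461 -0.6147873459631669
tilt deg -0.026838671080374955
((576.1021728515625, -252.24427795410156), (40.81973648071289, 28.07952117919922), 66.51211547851562)
center [ 0.57573312 -0.25209404] [ 0.57601957 -0.25222038]
blue 773 -0.1201600458653078 0.03247674621669452 -0.6458180796179754 -0.6120015281413655 mid [ 0.55773501 -0.29390693]
table z 0.0016917854096049278
```

apply_moves --moves '[[[0,0,35,0,0,0],[0.5,0,70,0,0,0],[0.5,0,100,0,0,0],[0.5,0,122,0,0,0],[0.5,0,137,0,0,0],[0.5,0,146,0,0,0],[0.5,0,146,0,0,0],[0.5,0,146,0,0,0],[0.5,0,146,0,0,0]]]'

```text
time: 9.1
tcp_pos: [0.5782, -0.2531, 0.0568]
tool_rot: [[0.403, 0.915, 0.002], [0.915, -0.403, -0.001], [-0.0, 0.002, -1.0]]
contact_force: [-0.6, 0.4, 0.7]
opening: 0.0852
```

```bash
python3 shot.py wrist w6
```

```text
t 9.1 tcp [ 0.5782 -0.2531  0.0568] phi 66.23 z [ 0.0021 -0.0014 -1.    ] F [-0.6  0.4  0.7] op 0.0852 j [-34.4  28.5  90.2   0.   61.1 -10.6]
```

View pics/w6.png

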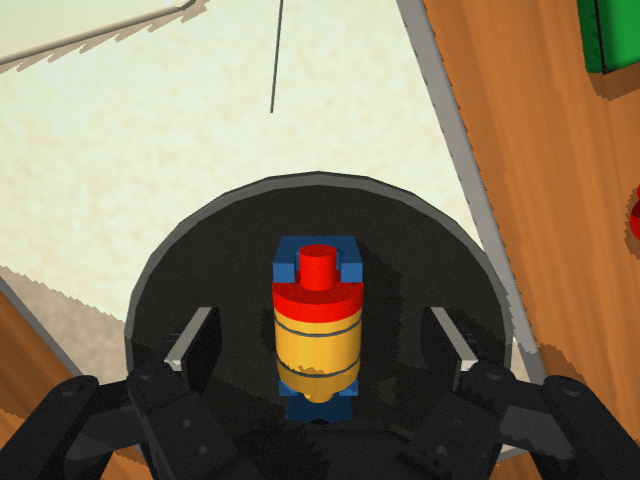

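apply_moves --moves '[[[0,-1.6,3.5,0,0,0],[0,-1.6,3.5,0,0,0],[0,-1.6,3.5,0,0,0]]]'

```text
time: 9.45
tcp_pos: [0.5756, -0.2518, 0.0518]
tool_rot: [[0.403, 0.915, -0.0], [0.915, -0.403, 0.0], [0.0, -0.0, -1.0]]
contact_force: [0.4, 0.2, -0.1]
opening: 0.0856
```

apply_moves --moves '[[[0,0,0,0,0,0],[0,0,0,0,0,0],[0,0,0,0,0,0],[0,0,0,0,0,0],[0,0,0,0,0,0],[0,0,0,0,0,0],[0,0,0,0,0,0],[0,0,0,0,0,0]]]' --gripper 0 --newtons 45

```text
time: 10.25
tcp_pos: [0.5759, -0.252, 0.052]
tool_rot: [[0.403, 0.915, 0.0], [0.915, -0.403, -0.0], [-0.0, 0.0, -1.0]]
contact_force: [-0.2, 0.4, 1.8]
opening: 0.0336
```

```bash
python3 shot.py wrist w7
```

```text
t 10.25 tcp [ 0.5759 -0.252   0.052 ] phi 66.22 z [ 4.e-04 -3.e-04 -1.e+00] F [-0.2  0.4  1.8] op 0.0336 j [-34.4  28.8  90.6  -0.   60.6 -10.7]
```

View pics/w7.png

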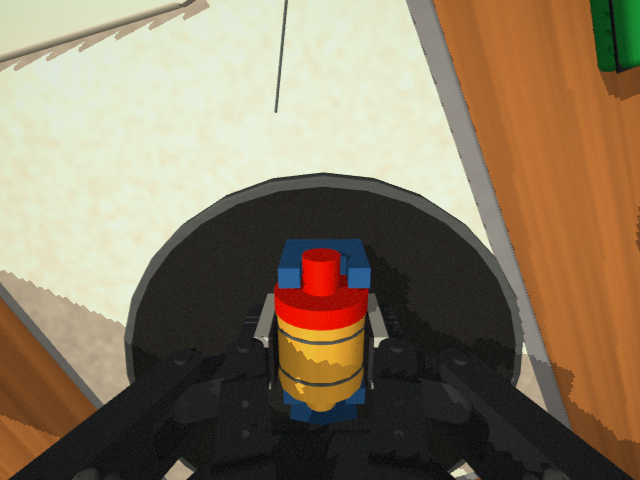

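apply_moves --moves '[[[0,0,0,0,0,0],[0,0,0,0,0,0],[0,0,-4,0,0,0],[0,0,-8,0,0,0],[0,0,-14,0,0,0],[0,0,-20,0,0,0],[0,0,-26,0,0,0],[0,0,-26,0,0,0],[0,0,-26,0,0,0]]]' --newtons 45

```text
time: 11.2
tcp_pos: [0.5759, -0.2519, 0.0781]
tool_rot: [[0.403, 0.915, 0.0], [0.915, -0.403, -0.0], [-0.0, 0.001, -1.0]]
contact_force: [-0.9, 0.2, -1.1]
opening: 0.0339
```

```bash
python3 shot.py wrist w8
```

```text
t 11.2 tcp [ 0.5759 -0.2519  0.0781] phi 66.22 z [ 4.e-04 -3.e-04 -1.e+00] F [-0.9  0.2 -1.1] op 0.0339 j [-34.4  26.6  90.1   0.   63.2 -10.7]
```

View pics/w8.png

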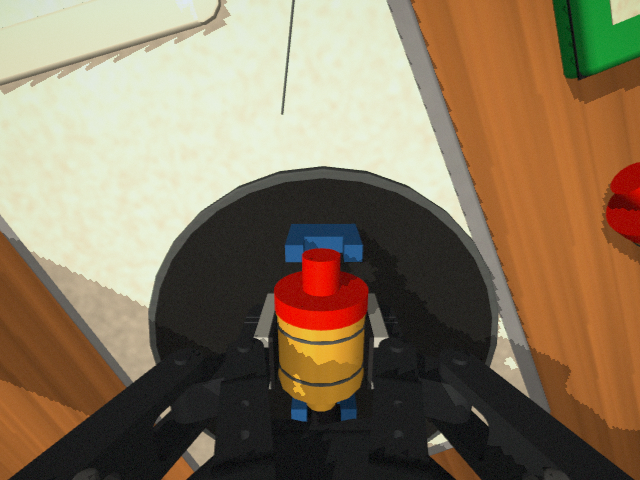

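The roller is lifted clear and level. Carrying it up and across to the view point.

apply_moves --moves '[[[0,0,-25,0,0,0],[0,0,-55,0,0,0],[9,-4,-70,0,0,-0.007],[31,-13,-80,0,0,-0.023],[62,-27,-80,0,0,-0.047],[92,-40,-80,0,0,-0.07],[123,-54,-80,0,0,-0.094],[154,-67,-80,0,0,-0.117],[185,-81,-80,0,0,-0.141],[216,-94,-80,0,0,-0.164],[246,-107,-80,0,0,-0.188],[277,-121,-80,0,0,-0.211],[308,-134,-80,0,0,-0.234],[339,-148,-80,0,0,-0.258],[370,-161,-77,0,0,-0.28],[396,-173,-74,0,0,-0.302],[417,-182,-70,0,0,-0.318],[431,-188,-66,0,0,-0.329],[438,-191,-63,0,0,-0.334],[440.5,-192,-62,0,0,-0.335]]]'

```text
time: 13.25
tcp_pos: [0.5771, 0.2291, 0.139]
tool_rot: [[0.079, 0.997, -0.001], [0.997, -0.079, -0.0], [-0.0, -0.001, -1.0]]
contact_force: [-0.3, 0.8, -1.3]
opening: 0.0335
```

apply_moves --moves '[[[0,0,0,0,0,0],[0,0,0,0,0,0],[0,0,0,0,0,0]]]'

```text
time: 13.55
tcp_pos: [0.578, 0.2277, 0.1401]
tool_rot: [[0.081, 0.997, 0.0], [0.997, -0.081, -0.0], [-0.0, 0.0, -1.0]]
contact_force: [-0.2, -0.4, -1.8]
opening: 0.0338
```

```bash
python3 shot.py wrist w9; python3 shot.py top t9; python3 shot.py side s9
python3 - <<'E'
from h import *
p,d,m=load("t9"); cv2.imwrite("pics/t9z.png",cv2.resize(p[170:310,75:275],None,fx=4,fy=4,interpolation=cv2.INTER_CUBIC))
p,d,m=load("s9"); cv2.imwrite("pics/s9z.png",cv2.resize(p[290:440,210:370],None,fx=4,fy=4,interpolation=cv2.INTER_CUBIC))
E
```

```text
t 13.55 tcp [0.578  0.2277 0.1401] phi 85.34 z [ 4.e-04 -1.e-04 -1.e+00] F [-0.2 -0.4 -1.8] op 0.0338 j [10.6 21.3 89.5 -0.  69.2 15.2]
t 13.6 tcp [0.578  0.2279 0.1401] phi 85.35 z [ 4.e-04 -1.e-04 -1.e+00] F [ 0.2  0.  -1.4] op 0.0337 j [10.6 21.3 89.5 -0.  69.2 15.2]
t 13.65 tcp [0.578  0.228  0.1401] phi 85.36 z [ 4.e-04 -0.e+00 -1.e+00] F [-0.7  0.5 -1.6] op 0.0336 j [10.6 21.3 89.5 -0.  69.2 15.2]
```

View pics/w9.png

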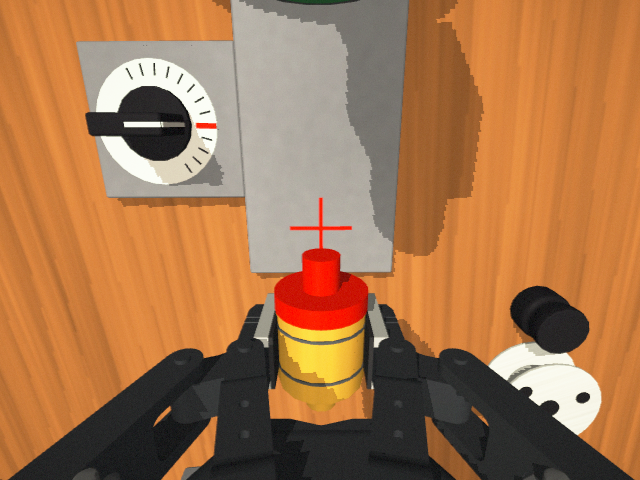

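View pics/t9z.png

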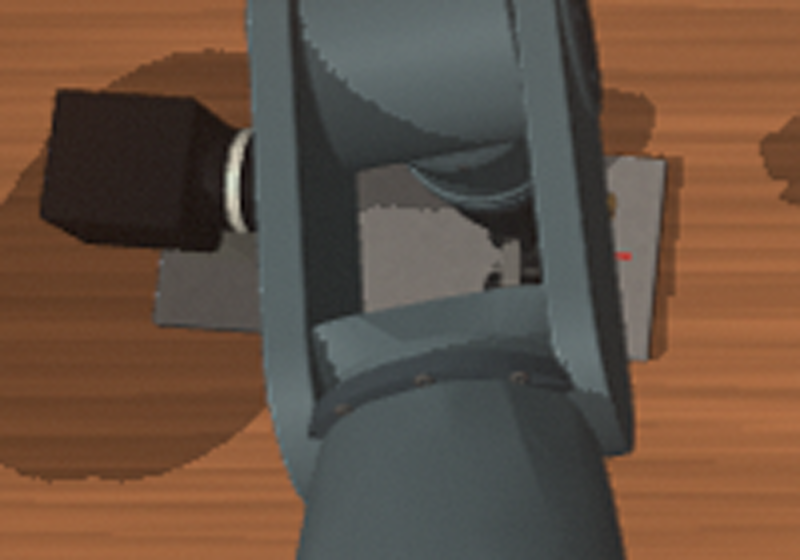

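View pics/s9z.png

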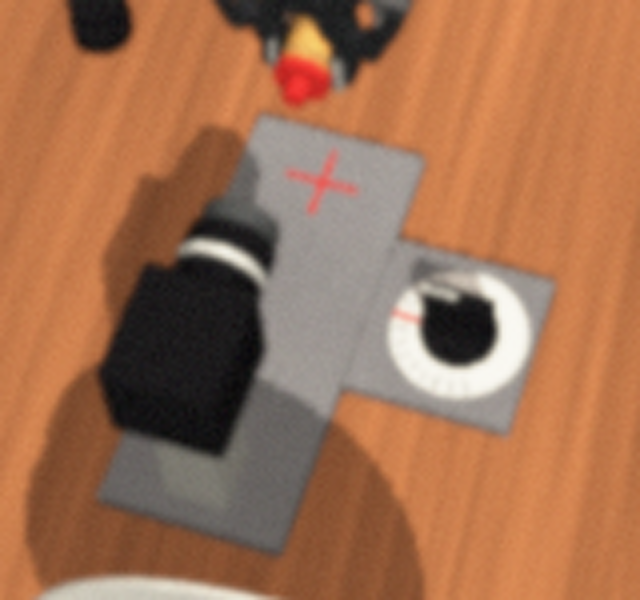

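The wrist view shows the cross (321,228) on the roller's axis column (321), with the red end towards the lens. Next I'll measure the held roller's position against the cross.

Run:
```python
from h import *
p,d,m=load("w9")
hsv=cv2.cvtColor(p,cv2.COLOR_BGR2HSV)
P=cloud(m,d,0,640,0,480); z=P[...,2]
red=(((hsv[...,0]<5)|(hsv[...,0]>174))&(hsv[...,1]>190)&(hsv[...,2]>120)); red2=red.copy(); red2[248:]=0;red2[:,:280]=0;red2[:,360:]=0
ys,xs=np.nonzero(red2); W=np.array([onz(m,x,y,.012)[:2] for x,y in zip(xs,ys)]); print("cross",(W.max(0)+W.min(0))/2,np.median(W,0))
q=W-(W.max(0)+W.min(0))/2; a=np.arctan2(q[:,1],q[:,0])[np.hypot(*q.T)>.008]; print("dir",np.degrees(np.angle(np.exp(4j*a).mean()))/4)
sat=((hsv[...,1]>140)&(hsv[...,2]>80)&((hsv[...,0]<35)|(hsv[...,0]>172)))
box=np.zeros_like(sat);box[245:415,270:372]=1
B=P[sat&box&(z>.125)&(z<.19)]
th=np.radians(85.4); ax=np.array([np.cos(th),np.sin(th)]);pe=np.array([-ax[1],ax[0]]); C=np.array([.5777,.2287])
s=(B[:,:2]-C)@ax; t=(B[:,:2]-C)@pe; print("z pct",np.percentile(B[:,2],[1,50,95,99,99.8]))
top=B[:,2]>.170; A=np.c_[s[top],np.ones(top.sum())]
print("ridge s",np.percentile(s[top],[0,1,99,100]),"t",t[top].min(),t[top].max(),"yaw err",np.degrees(np.linalg.lstsq(A,t[top],rcond=None)[0][0]))
k=np.abs(t)<.004
for lo in np.arange(-.02,.036,.004):
    g=k&(s>lo)&(s<lo+.004); 
    if g.sum()>3: print(round(lo,3),g.sum(),np.percentile(B[g,2],90).round(4))
print("s max",s.max())
# lens: front rim plane/top from top camera, initial view
p,d,m=load("top0"); L=cloud(m,d,95,165,185,235); zz=L[...,2]
g=(zz>.15)&(zz<.2); Q=L[g]; s=(Q[:,:2]-C)@ax; t=(Q[:,:2]-C)@pe
for lo in np.arange(.11,.18,.008):
    k=(s>lo)&(s<lo+.008)
    if k.sum(): print("lens",round(lo,3),k.sum(),t[k].min().round(4),t[k].max().round(4),Q[k,2].max().round(4))
```

```text
cross [0.57673284 0.23260054] [0.57699432 0.22887245]
dir -4.729026855494596
z pct [0.15098891 0.17487383 0.17928437 0.17986616 0.18027203]
ridge s [-0.0216278  -0.02021817  0.01993937  0.02109619] t -0.016115363390277877 0.017795136613506374 yaw err 0.03378631802326742
-0.02 174 0.1795
-0.016 164 0.1794
-0.012 138 0.1794
-0.008 195 0.1794
-0.004 199 0.1793
0.0 214 0.1796
0.004 151 0.1796
0.008 208 0.1794
0.012 236 0.1799
0.016 551 0.1796
0.02 224 0.1695
0.024 213 0.1689
0.028 220 0.1689
0.032 336 0.1683
s max 0.03376634855222826
lens 0.118 158 -0.0234 0.0225 0.1901
lens 0.126 84 -0.02 0.0237 0.19
lens 0.134 116 -0.0256 0.0264 0.1951
lens 0.142 94 -0.0272 0.0261 0.1928
lens 0.15 104 -0.0268 0.0265 0.1937
lens 0.158 92 -0.0247 0.0265 0.1913
lens 0.166 93 -0.0234 0.026 0.1897
lens 0.174 233 -0.0352 0.0348 0.2
```

apply_moves --moves '[[[0,0,0,0,0,0],[0,0,0,0,0,0],[0,0,0,0,0,0],[0,0,0,0,0,0],[0,0,0,0,0,0]]]'

```text
time: 14.2
tcp_pos: [0.5777, 0.2287, 0.1398]
tool_rot: [[0.08, 0.997, 0.0], [0.997, -0.08, -0.0], [-0.0, 0.0, -1.0]]
contact_force: [-0.5, 0.1, -2.4]
opening: 0.0338
```

```bash
python3 shot.py wrist w10
python3 - <<'E'
from h import *
a=load("w9");b=load("w10")
print(np.abs(a[0][245:415,270:372].astype(int)-b[0][245:415,270:372]).mean())
from cell import job
print(job.close_job())
E
```

```text
t 14.2 tcp [0.5777 0.2287 0.1398] phi 85.42 z [ 0. -0. -1.] F [-0.5  0.1 -2.4] op 0.0338 j [10.7 21.4 89.5 -0.  69.2 15.2]
3.130718954248366
the job is handed in; nothing more can be done
None
```

I turned the knob to the red mark, lifted the brass roller out of its cradle, and was holding it at the view point when I handed the job in at about 14.2 s.

- **Knob:** the bar reads -4.7° and the mark about -4.4° to -5.1°, so the pointer sits on the mark.
- **Position:** the roller is within about 1 mm of straight above the cross. Its lengthwise offset from the view point is about 0.1 mm.
- **Height:** the gripper pose puts the roller's middle at 160 mm, but the depth image read 161.4 mm. That depth camera also read the table 1.7 mm too high, so I trusted the gripper pose.
- **Direction:** the roller is level and within about 0.2° of the lens's line, with the red end facing the lens.
- **Grip:** the fingers read 33.8 mm on the 36 mm body, a mismatch I didn't resolve. Repeated wrist pictures showed no slip.
- **Other things on the table:** I touched nothing else. No forces above a few newtons showed in any reading. I did not re-measure the other objects at the end.

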